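Start a thumb bolt cleanly in its threaded boss and hold it

ROBOT

A 6-joint arm with a two-finger parallel gripper is mounted at the origin on a cart in front of the work surface, level with it; the furniture and walls round the work are solid. World frame = base frame: x ahead of the robot, y to its left, z up, the work surface at z = 0. Lengths are in m, angles in degrees, forces in N, time in s.
With the tool pointing down it reaches from about 0.35 to 0.875 m from the base axis. Payload 4.2 kg.
Tool frame: the origin (TCP) lies midway between the tips of the shut fingers; the grasp point (between the pads) lies 19 mm behind it; z points along the fingers, y is the line along which they close (so a half turn about z gives the same grasp; the last joint's range is limited). The gripper opens to 87 mm and grips with 3 to 60 N. Pads are 19 mm wide; open, the fingers measure 117 mm over their backs; the gripper's body (75 mm by 190 mm) begins 51 mm behind the grasp point.
Start: joints at [84.718, 22.042, 0.453, 0, -68.411, -14.817], TCP at [0.215, 0.587, 0.223] pointing down, gripper open.
Joint ranges: [-179.83, 179.83], [-69.29, 118.12], [-61.27, 80.66], [-181.25, 117.63], [-171.15, -9.14], [-177.46, 177.46]. Speed limits (degrees/s): [159.86, 159.86, 180, 180, 180, 180].

INTERFACE

Orientations are given as a 3x3 rotation matrix whose columns are the frame's x, y, z axes.
In Python, from station import sense, capture, camera_params, finish_job gives the robot as it stands.
- The arm moves only by the tool drive_tool, never from a script. Its argument "rows" is a list of rows, each an object of numbers: "tx", "ty", "tz": the shift along the tool's x, y, z in cm; "ax", "ay", "az": the turn, a rotation vector about the tool's x, y, z in rad; "claw": the finger opening in cm, from 0 to 8.7. In form: [{"tx": .., "ty": .., "tz": .., "ax": .., "ay": .., "az": .., "claw": ..}, ...]. A call has 1 to 10 rows; each row shifts and turns the commanded pose from where the row before left it, along the tool's axes as they then stand; what a row does not reach is not made up. A row lasts 1/12 s, in which the tool goes at most 41.7 mm and 7.16 degrees, less where a joint would pass 70% of its speed; a pose out of reach is approached as far as the arm can. A call with a gripper value outside its range is refused whole. The fingers move at their own pace and stop on an object; the grip force is fixed at half the most. Time passes only in rows, so rows that do not move let the fingers close. It gives the time, the measured TCP pose, the force, the opening and the grip force at its end, in the units of the state.
- sense(): the state, without advancing time (a new reading comes with each control period).
- capture(name): name is "side" or "top"; returns (picture, depth): 400x640x3 uint8, red, green, blue; 400x640 float32, m along the optical axis (not along the pixel's ray), 0 where there is no reading.
- camera_params(name): a dict with "intrinsics" (3x3 intrinsics, pixels), "k1" (the pictures are not rectified: a ray, as slopes to the right and down, at radius r is drawn at 1 + k1 r^2 times it, then the intrinsics apply), "R" (3x3) and "t" (3): a world point X has camera coordinates R X + t. Camera axes: x right, y down, z forward; pixel columns grow to the right and rows downward; lengths in m; the calibration is good to about 2 mm. A picture is of the moment at which its call begins. camera_params takes no time and is no camera call.
- finish_job(): hands the job in; it is judged then, once.
The state is a dict: "time_s": time; "joints": joint angles; "joint_velocities": joint speeds; "effort": joint torques, N m; "tcp_pos": TCP position; "ee_rot": TCP orientation; "wrist_force": force on the tool from outside, world axes, zero at the start; "moment": the same for the moment, N m; "gripper_width": opening from 0.0 (shut) to 1.0 (fully open); "gripper_force": force on a finger pad.
Only numpy, scipy, OpenCV 4.12 (cv2) and the standard library are available. Lean on these libraries where they do the work, as an engineer would, in place of code of your own. Each camera call takes 0.05 s, during which the arm holds its last target. There are 200 camera calls.

TASK

One of the two thumb bolts stands proud, crossed on the mouth of its threaded boss; the other is already home and stays as it is, and so do the things around. Turn the proud bolt backward (counter-clockwise from above) until it drops into its thread, then forward (clockwise) one full turn, letting it sink as it screws in. Finish still gripping the bolt's head, holding it still in that started position: do not let go at the end.

Things in the scene. Friction and masses are not known exactly. Their poses are not given: they have to be found in the camera images.
- bolt_grip (a point): Middle of the head of the proud thumb bolt, on its upright axis. The head is a round knurled steel disc 40 mm across, 20 mm high, with a small raised index rib on top; grip it from above in any direction. Starts about 75 mm above the bench, some 20 mm higher than the other bolt's. The bolt is captive: it cannot be lifted out or tipped.
- boss_top (a point): Centre of the mouth of the proud bolt's boss, 40 mm above the bench. The boss is a steel post 31 mm across (39 mm at its foot); the bolt's 16 mm threaded shank enters it, and under the head is a 3 mm collar 26 mm across.
- plate: Nut plate of the proud bolt, screwed to the bench: steel, 94 mm (along its x) x 64 mm, 10 mm thick, origin at the centre of its underside, under the bolt's axis. Four screw heads, 15 mm high, near its corners.
- bolt (a joint): Turn of the proud bolt, rad, growing forward (clockwise from above). 0 is the beginning of the thread; starts at 0.35 to 1.1. Turned back to about -0.2 (it stops at -0.6) it is free to drop 6 to 7 mm. Turned forward without having dropped, it only rides on top of the thread, 7 mm too high. Friction 0.04 N m; it stays where it is left.
- bolt_sink (a joint): How far the proud bolt has sunk, m: 0 to 0.002 at the start. When free it drops by its own weight (about 0.16 kg), but not while gripped: then the hand must go down with it. After the drop it reads about 0.0065, then follows the thread, 0.007 m per forward turn with about 1 mm of play, to about 0.014 after one turn.
- home_bolt_grip (a point): Middle of the head of the other thumb bolt, same size and make, which is already screwed home: this point is 54 mm above the bench. It sits in an equal nut plate. Not to be turned.
- home_bolt (a joint): Turn of the home bolt, rad, clockwise positive; 0 at the start. Leave it.
- driver: Screwdriver with black handle, 154 mm long, 18 mm thick, lying loose on the bench on the robot's side of the plates. Bystander.
- bits: Flat closed bit case, 107 x 57 x 25 mm, lying loose beyond the plates. Bystander.
- tin: Round closed tin, 62 mm across, 22 mm high, loose beyond the plates. Bystander.
Not all that is in view belongs to the job. Leave any brown look-alike of the plate alone.

How it is judged:
By the outcome, as a careful person would: the job done as asked, in the order asked, and still so for the second after the job is handed in, while the arm keeps its last pose, push and grip.
It also fails if it takes over 64 s, if anything falls off the work surface, if the arm or the gripper's body presses on something with over 40 N, if the wrist force passes 120 N, or if a joint passes its speed limit or range.

## Working session

There is one attempt and no reset: what is moved stays moved. The work goes in short steps, Python scripts to look and compute and a tool call to move; the robot and the scene stay as the last step left them, time stands still between calls to the robot, and variables do not carry over. Pictures are saved under pics/ and viewed, at most 10 in all, crops included, and the job is handed in when it is done.

Besides the shell and the picture viewer there is one more tool, called by a JSON object that holds its "op" and its "data". drive_tool: Moves the arm, as the interface text tells. Its arguments: {"type":"object","properties":{"rows":{"type":"array"}},"required":["rows"]}

```bash
mkdir -p pics; ls; cat > h.py <<'E'
import numpy as np, cv2
from station import *
def save(n,im,s=1): cv2.imwrite('pics/'+n,cv2.resize(im[:,:,::-1],None,fx=s,fy=s,interpolation=cv2.INTER_CUBIC))
def ray(cam,u,v):
    p=camera_params(cam);K=np.array(p['intrinsics'])
    R=np.array(p['R']);t=np.array(p['t'])
    d=np.array([(u-K[0,2])/K[0,0],(v-K[1,2])/K[1,1]]);s=d.copy()
    for _ in range(30): s=d/(1+p['k1']*(s@s))
    return -R.T@t, R.T@np.array([s[0],s[1],1])
def plane(cam,u,v,z):
    o,d=ray(cam,u,v);return o+d*(z-o[2])/d[2]
def pt(cam,u,v,depth):
    o,d=ray(cam,u,v);return o+d*depth
E
python3 - <<'E'
from h import *
for c in('top','side'):
    a,d=capture(c);save(c+'0.png',a);np.savez(''+c+'0.npz',a=a,d=d)
    p=camera_params(c);o,dd=ray(c,320,200);print(c,o.round(3),dd.round(3),p['k1'],p['intrinsics'])
print(sense())
E
```

```text
pics
top [ 0.469 -0.133  0.921] [ 0.108  0.008 -0.994] -0.049114798232661634 [[405.05093429   0.         318.28578911]
 [  0.         405.05093429 199.10233506]
 [  0.           0.           1.        ]]
side [0.613 0.714 0.641] [-0.072 -0.832 -0.55 ] -0.07230878588001508 [[420.14199885   0.         315.835424  ]
 [  0.         420.14199885 198.65792511]
 [  0.           0.           1.        ]]
{'time_s': 0.1, 'joints': array([ 8.47151682e+01,  2.20875975e+01,  3.88232877e-01, -2.48358931e-02,
       -6.84099311e+01, -1.48171767e+01]), 'joint_velocities': array([-0.08640679, -0.10001509,  0.12034402,  0.06411073, -0.05333159,
        0.03142079]), 'effort': array([-4.83803396e-04, -3.91688204e+01,  1.87934947e+01,  4.23187181e+00,
        1.34737426e-02, -7.30353872e-05]), 'tcp_pos': array([0.2146041 , 0.58644179, 0.2215614 ]), 'ee_rot': array([[ 9.39027270e-01, -3.43842193e-01, -5.77040197e-04],
       [-3.43842663e-01, -9.39025428e-01, -1.86230372e-03],
       [ 9.84831788e-05,  1.94716502e-03, -9.99998099e-01]]), 'wrist_force': array([-0.42187798, -0.18045087, -0.01159611]), 'moment': array([-0.01533045, -0.02945442, -0.01656622]), 'gripper_force': 0.0, 'gripper_width': 1.001932398654962}
```

View pics/top0.png

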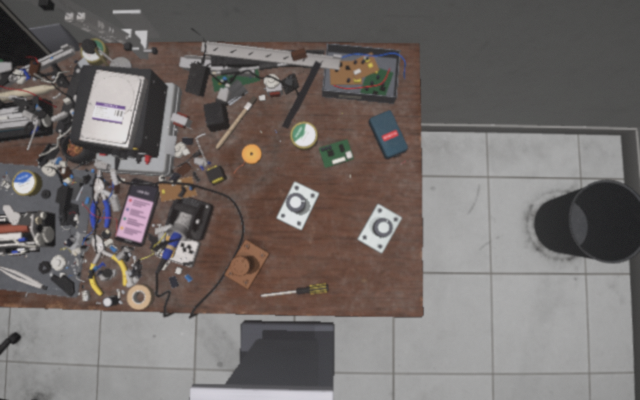

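View pics/side0.png

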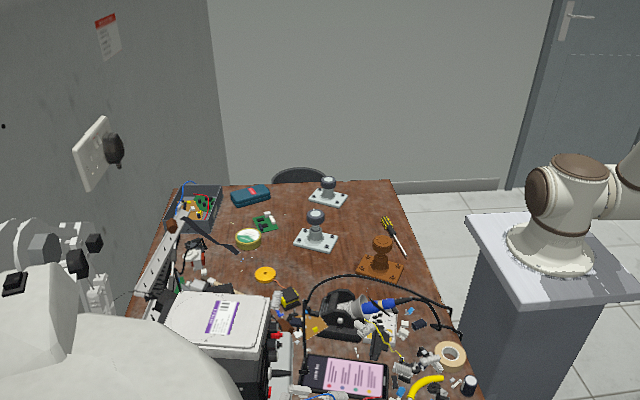

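The top view shows three bolt-like candidates: a steel plate with bolt at (297,204), a second one at (381,228), and a brown look-alike at (246,263). In the side view they appear at (316,215), (327,182) and (382,243). Next I'll use depth to see which steel bolt stands proud.

```bash
python3 - <<'E'
from h import *
for c,boxes in (('top',[(297,205),(380,228)]),('side',[(316,215),(327,183)])):
    f=np.load(c+'0.npz');a,d=f['a'],f['d']
    save(c+'crop.png',a[165:265,250:420] if c=='top' else a[165:265,270:370],4)
    for (u0,v0) in boxes:
        P=[];C=[]
        for v in range(v0-40,v0+41):
            for u in range(u0-40,u0+41):
                if d[v,u]>0: P.append(pt(c,u,v,d[v,u]));C.append((u,v))
        P=np.array(P);C=np.array(C);z=P[:,2]
        print(c,u0,v0,'bench',np.median(z[z<.007]))
        h=z>.03; top=np.percentile(z[h],95)
        print(' top z',top,'hist',np.histogram(z,bins=np.arange(.02,.1,.005))[0])
        m=z>top-.004
        (q,r)=cv2.minEnclosingCircle(C[m].astype(np.float32))
        print(' n',m.sum(),'mean',P[m].mean(0).round(4),'px',q,r,'span',np.ptp(P[m],axis=0).round(4))
        print(' plane', [plane(c,*q,zz).round(4) for zz in (.064,.085)])
        # plate
        pm=(z>.006)&(z<.014);x=P[pm][:,:2]
        r=cv2.minAreaRect(x.astype(np.float32)*1000);print(' plate',r)
E
```

```text
Traceback (most recent call last):
  File "h.py", line 13, in pt
    o,d=ray(cam,u,v);return o+d*depth
        ~~~^^^^^^^^^
  File "h.py", line 5, in ray
    p=camera_params(cam);K=np.array(p['intrinsics'])
ValueError: time passes only in moves, steps and waits
```

View pics/topcrop.png

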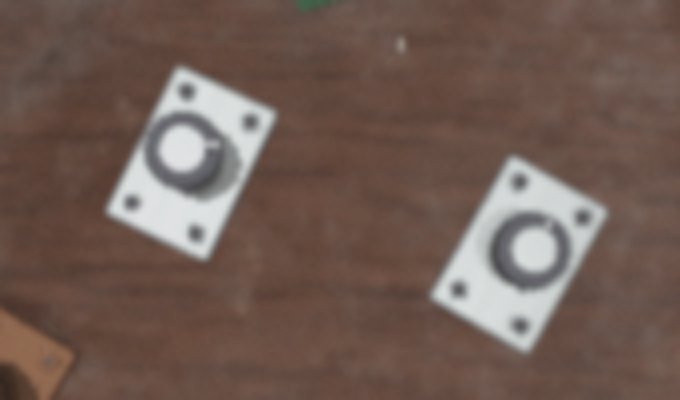

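The crop shows both steel bolts. The left head is at about (187,152) in the crop, or (297,203) in the full picture, with its rib to the right. The right head is at about (530,250), or (382.5,227.5), with its rib up. The script failed because `camera_params` refuses many repeated calls, so I'll cache it.

```bash
sed -i 's/^def ray/_c={}\ndef cp(c):\n    if c not in _c: _c[c]=camera_params(c)\n    return _c[c]\ndef ray/; s/p=camera_params(cam)/p=cp(cam)/' h.py
cat > m.py <<'E'
from h import *
for c,boxes in (('top',[(297,205),(380,228)]),('side',[(316,215),(327,183)])):
    f=np.load(c+'0.npz');a,d=f['a'],f['d']
    if c=='side': save('sidecrop.png',a[165:265,270:370],5)
    for (u0,v0) in boxes:
        C=np.array([(u,v) for v in range(v0-40,v0+41) for u in range(u0-40,u0+41) if d[v,u]>0])
        P=np.array([pt(c,u,v,d[v,u]) for u,v in C]);z=P[:,2]
        print(c,u0,v0,'bench',np.median(z[abs(z)<.007]))
        print(' hist .02+',np.histogram(z,bins=np.arange(.02,.1,.005))[0])
        top=np.percentile(z[z>.045],90); m=(z>top-.006)&(z<.1)
        q,r=cv2.minEnclosingCircle(C[m].astype(np.float32))
        print(' top',top,'n',m.sum(),'mean',P[m].mean(0).round(4),'px',q,r,'span',np.ptp(P[m],axis=0).round(4))
        print(' plane', [plane(c,*q,zz).round(4) for zz in (.064,.085)])
        pm=(z>.006)&(z<.014)
        print(' plate',cv2.minAreaRect(P[pm][:,:2].astype(np.float32)*1000))
E
python3 m.py
```

```text
top 297 205 bench -0.00021366342648609926
 hist .02+ [  0   0   0   0   0   0   0   0   0   5   4   6 192 101   1]
 top 0.08615017314082667 n 294 mean [ 0.5544 -0.0751  0.0843] px (295.4016418457031, 202.5327911376953) 9.72007942199707 span [0.04   0.0398 0.01  ]
 plane [array([ 0.5561, -0.0737,  0.064 ]), array([ 0.554 , -0.0752,  0.085 ])]
 plate ((554.5287475585938, -75.30723571777344), (63.99250793457031, 93.53408813476562), 64.7547836303711)
top 380 228 bench -3.6422581874751e-05
 hist .02+ [  0   0   0   0   2   2   8  15 206  81   0   0   0   0   0]
 top 0.06620893067582376 n 285 mean [ 0.5057 -0.2601  0.0641] px (383.13134765625, 227.46774291992188) 9.767728805541992 span [0.0403 0.0384 0.0077]
 plane [array([ 0.5056, -0.2601,  0.064 ]), array([ 0.5048, -0.257 ,  0.085 ])]
 plate ((503.35723876953125, -253.33700561523438), (93.33051300048828, 107.15242767333984), 57.43838119506836)
side 316 215 bench -4.3794252913009757e-07
 hist .02+ [ 34  47  35  64  34  31  40  31  89  34  40  29 121  42   0]
 top 0.08494463924884614 n 170 mean [ 0.5577 -0.0705  0.0839] px (314.6176452636719, 214.5) 8.747321128845215 span [0.0393 0.0408 0.0083]
 plane [array([ 0.5562, -0.0975,  0.064 ]), array([ 0.5583, -0.068 ,  0.085 ])]
 plate ((533.4034423828125, -167.1494903564453), (273.461669921875, 103.75505065917969), 74.80493927001953)
side 327 183 bench -2.5030251181168417e-05
 hist .02+ [ 14  23  16  21   3  19  28  26  89  24  40  29 121  42   0]
 top 0.08500296246644783 n 169 mean [ 0.5576 -0.0706  0.0839] px (314.6176452636719, 214.5) 8.747321128845215 span [0.0393 0.0408 0.008 ]
 plane [array([ 0.5562, -0.0975,  0.064 ]), array([ 0.5583, -0.068 ,  0.085 ])]
 plate ((508.2639465332031, -259.1499328613281), (68.23481750488281, 94.0651626586914), 61.28166580200195)
```

View pics/sidecrop.png

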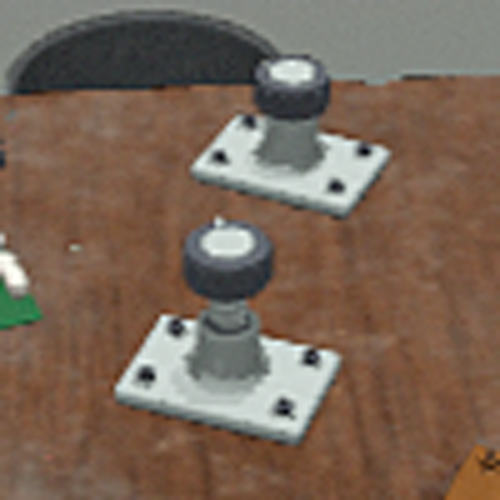

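The proud bolt is the left one, with its head top at z≈0.085, span 40 mm and axis ≈ (0.555,-0.074). The right one has its top at 0.065, so it is home. In the side crop, the proud head is at (228,262) with its shank showing above the boss. I'll move now, staying high.

{"op": "drive_tool", "data": {"rows": [{"tx": 2.73,"ty": 2.51,"claw": 8.7},{"tx": 2.73,"ty": 2.51,"claw": 8.7},{"tx": 2.73,"ty": 2.51,"claw": 8.7},{"tx": 2.73,"ty": 2.51,"claw": 8.7},{"tx": 2.73,"ty": 2.51,"claw": 8.7},{"tx": 2.73,"ty": 2.51,"claw": 8.7},{"tx": 2.73,"ty": 2.51,"claw": 8.7},{"tx": 2.73,"ty": 2.51,"claw": 8.7},{"tx": 2.73,"ty": 2.51,"claw": 8.7},{"tx": 2.73,"ty": 2.51,"claw": 8.7}]}}

```text
invalid input at $.rows[0]: expected keys tx, ty, tz, ax, ay, az, claw
```

{"op": "drive_tool", "data": {"rows": [{"tx": 2.73,"ty": 2.51,"claw": 8.7},{"tx": 2.73,"ty": 2.51,"claw": 8.7},{"tx": 2.73,"ty": 2.51,"claw": 8.7},{"tx": 2.73,"ty": 2.51,"claw": 8.7},{"tx": 2.73,"ty": 2.51,"claw": 8.7},{"tx": 2.73,"ty": 2.51,"claw": 8.7},{"tx": 2.73,"ty": 2.51,"claw": 8.7},{"tx": 2.73,"ty": 2.51,"claw": 8.7},{"tx": 2.73,"ty": 2.51,"claw": 8.7},{"tx": 2.73,"ty": 2.51,"claw": 8.7}]}}

```text
invalid input at $.rows[0]: expected keys tx, ty, tz, ax, ay, az, claw
```

{"op": "drive_tool", "data": {"rows": [{"az": 0.12,"claw": 8.7},{"az": 0.12,"claw": 8.7},{"az": 0.12,"claw": 8.7},{"claw": 8.7},{"claw": 8.7},{"claw": 8.7}]}}

```text
invalid input at $.rows[0]: expected keys tx, ty, tz, ax, ay, az, claw
```

```bash
cat > s.py <<'E'
from h import *
s=sense();R=s['ee_rot'];d=np.array([.555,-.074,s['tcp_pos'][2]])-s['tcp_pos']
print(s['time_s'],s['tcp_pos'].round(4),'j',s['joints'].round(1),'F',s['wrist_force'].round(1),'M',s['moment'].round(3),'w',s['gripper_width'],s['gripper_force'])
print(R.round(3).tolist(),'to axis, tool cm',(R.T@d*100).round(2))
E
python3 s.py
```

```text
0.1 [0.2146 0.5864 0.2216] j [ 84.7  22.1   0.4  -0.  -68.4 -14.8] F [-0.4 -0.2 -0. ] M [-0.015 -0.029 -0.017] w 1.001932398654962 0.0
[[0.939, -0.344, -0.001], [-0.344, -0.939, -0.002], [0.0, 0.002, -1.0]] to axis, tool cm [54.67 50.31  0.1 ]
```

All seven keys are needed in every row.

{"op": "drive_tool", "data": {"rows": [{"tx": 2.73,"ty": 2.51,"tz": 0,"ax": 0,"ay": 0,"az": 0,"claw": 8.7},{"tx": 2.73,"ty": 2.51,"tz": 0,"ax": 0,"ay": 0,"az": 0,"claw": 8.7},{"tx": 2.73,"ty": 2.51,"tz": 0,"ax": 0,"ay": 0,"az": 0,"claw": 8.7},{"tx": 2.73,"ty": 2.51,"tz": 0,"ax": 0,"ay": 0,"az": 0,"claw": 8.7},{"tx": 2.73,"ty": 2.51,"tz": 0,"ax": 0,"ay": 0,"az": 0,"claw": 8.7},{"tx": 2.73,"ty": 2.51,"tz": 0,"ax": 0,"ay": 0,"az": 0,"claw": 8.7},{"tx": 2.73,"ty": 2.51,"tz": 0,"ax": 0,"ay": 0,"az": 0,"claw": 8.7},{"tx": 2.73,"ty": 2.51,"tz": 0,"ax": 0,"ay": 0,"az": 0,"claw": 8.7},{"tx": 2.73,"ty": 2.51,"tz": 0,"ax": 0,"ay": 0,"az": 0,"claw": 8.7},{"tx": 2.73,"ty": 2.51,"tz": 0,"ax": 0,"ay": 0,"az": 0,"claw": 8.7}]}}

```text
time_s: 0.93
tcp_pos: [0.385, 0.2555, 0.2224]
ee_rot: [[0.939, -0.343, -0.0], [-0.343, -0.939, -0.0], [-0.0, 0.0, -1.0]]
wrist_force: [0.2, 0.3, 0.7]
gripper_width: 0.999
gripper_force: 0.0
```

{"op": "drive_tool", "data": {"rows": [{"tx": 2.73,"ty": 2.51,"tz": 0,"ax": 0,"ay": 0,"az": 0,"claw": 8.7},{"tx": 2.73,"ty": 2.51,"tz": 0,"ax": 0,"ay": 0,"az": 0,"claw": 8.7},{"tx": 2.73,"ty": 2.51,"tz": 0,"ax": 0,"ay": 0,"az": 0,"claw": 8.7},{"tx": 2.73,"ty": 2.51,"tz": 0,"ax": 0,"ay": 0,"az": 0,"claw": 8.7},{"tx": 2.73,"ty": 2.51,"tz": 0,"ax": 0,"ay": 0,"az": 0,"claw": 8.7},{"tx": 2.73,"ty": 2.51,"tz": 0,"ax": 0,"ay": 0,"az": 0,"claw": 8.7},{"tx": 2.73,"ty": 2.51,"tz": 0,"ax": 0,"ay": 0,"az": 0,"claw": 8.7},{"tx": 2.73,"ty": 2.51,"tz": 0,"ax": 0,"ay": 0,"az": 0,"claw": 8.7},{"tx": 2.73,"ty": 2.51,"tz": 0,"ax": 0,"ay": 0,"az": 0,"claw": 8.7},{"tx": 2.73,"ty": 2.51,"tz": 0,"ax": 0,"ay": 0,"az": 0,"claw": 8.7}]}}

```text
time_s: 1.77
tcp_pos: [0.5552, -0.074, 0.2221]
ee_rot: [[0.939, -0.344, -0.001], [-0.344, -0.939, 0.0], [-0.001, 0.0, -1.0]]
wrist_force: [0.2, -0.2, 0.3]
gripper_width: 0.998
gripper_force: 0.0
```

{"op": "drive_tool", "data": {"rows": [{"tx": 0,"ty": 0,"tz": 0,"ax": 0,"ay": 0,"az": 0.12,"claw": 8.7},{"tx": 0,"ty": 0,"tz": 0,"ax": 0,"ay": 0,"az": 0.12,"claw": 8.7},{"tx": 0,"ty": 0,"tz": 0,"ax": 0,"ay": 0,"az": 0.12,"claw": 8.7},{"tx": 0,"ty": 0,"tz": 0,"ax": 0,"ay": 0,"az": 0,"claw": 8.7},{"tx": 0,"ty": 0,"tz": 0,"ax": 0,"ay": 0,"az": 0,"claw": 8.7}]}}

```text
time_s: 2.18
tcp_pos: [0.5547, -0.0722, 0.2221]
ee_rot: [[0.76, -0.65, -0.001], [-0.65, -0.76, 0.0], [-0.001, 0.001, -1.0]]
wrist_force: [0.1, 0.6, 0.0]
gripper_width: 1.004
gripper_force: 0.0
```

```bash
python3 s.py
```

```text
2.1833 [ 0.5547 -0.0722  0.2221] j [  9.2  15.7  -8.9  -0.  -65.4  40.3] F [0.1 0.6 0. ] M [ 0.01  -0.003 -0.027] w 1.0036187840205966 0.0
[[0.76, -0.65, -0.001], [-0.65, -0.76, 0.0], [-0.001, 0.001, -1.0]] to axis, tool cm [ 0.14  0.12 -0.  ]
```

{"op": "drive_tool", "data": {"rows": [{"tx": 0.14,"ty": 0.12,"tz": 2.5,"ax": 0,"ay": 0,"az": 0,"claw": 8.7},{"tx": 0,"ty": 0,"tz": 2.5,"ax": 0,"ay": 0,"az": 0,"claw": 8.7},{"tx": 0,"ty": 0,"tz": 2.5,"ax": 0,"ay": 0,"az": 0,"claw": 8.7},{"tx": 0,"ty": 0,"tz": 2.5,"ax": 0,"ay": 0,"az": 0,"claw": 8.7},{"tx": 0,"ty": 0,"tz": 2.5,"ax": 0,"ay": 0,"az": 0,"claw": 8.7},{"tx": 0,"ty": 0,"tz": 2.0,"ax": 0,"ay": 0,"az": 0,"claw": 8.7},{"tx": 0,"ty": 0,"tz": 1.5,"ax": 0,"ay": 0,"az": 0,"claw": 8.7},{"tx": 0,"ty": 0,"tz": 0.6,"ax": 0,"ay": 0,"az": 0,"claw": 8.7},{"tx": 0,"ty": 0,"tz": 0,"ax": 0,"ay": 0,"az": 0,"claw": 8.7},{"tx": 0,"ty": 0,"tz": 0,"ax": 0,"ay": 0,"az": 0,"claw": 8.7}]}}

```text
time_s: 3.02
tcp_pos: [0.5558, -0.0738, 0.057]
ee_rot: [[0.759, -0.651, 0.001], [-0.651, -0.759, -0.0], [0.001, -0.0, -1.0]]
wrist_force: [0.3, 0.4, 0.5]
gripper_width: 1.002
gripper_force: 0.0
```

```bash
python3 s.py; python3 - <<'E'
from h import *
a,d=capture('side');save('s1.png',a[170:260,265:375],5)
E
```

```text
3.0167 [ 0.5558 -0.0738  0.057 ] j [  9.   25.9 -20.6   0.  -43.5  40.4] F [0.3 0.4 0.5] M [ 0.013 -0.009 -0.017] w 1.002256742716211 0.0
[[0.759, -0.651, 0.001], [-0.651, -0.759, -0.0], [0.001, -0.0, -1.0]] to axis, tool cm [-0.04  0.07 -0.  ]
```

View pics/s1.png

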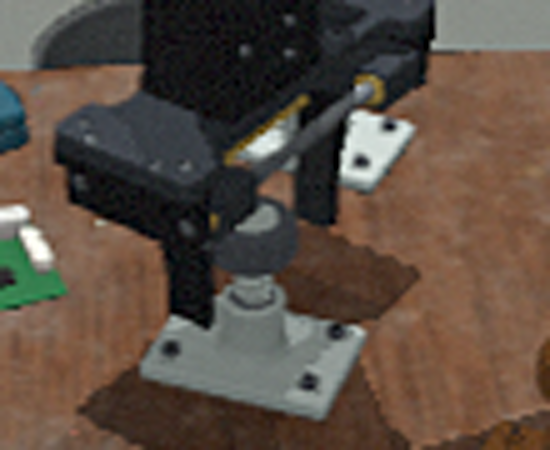

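The open fingers straddle the proud head, which is at (255,237) in the crop, and they clear the boss. Next I close.

{"op": "drive_tool", "data": {"rows": [{"tx": 0,"ty": 0,"tz": 0,"ax": 0,"ay": 0,"az": 0,"claw": 4.5},{"tx": 0,"ty": 0,"tz": 0,"ax": 0,"ay": 0,"az": 0,"claw": 4.5},{"tx": 0,"ty": 0,"tz": 0,"ax": 0,"ay": 0,"az": 0,"claw": 4.5},{"tx": 0,"ty": 0,"tz": 0,"ax": 0,"ay": 0,"az": 0,"claw": 3.0},{"tx": 0,"ty": 0,"tz": 0,"ax": 0,"ay": 0,"az": 0,"claw": 3.0},{"tx": 0,"ty": 0,"tz": 0,"ax": 0,"ay": 0,"az": 0,"claw": 3.0},{"tx": 0,"ty": 0,"tz": 0,"ax": 0,"ay": 0,"az": 0,"claw": 3.0},{"tx": 0,"ty": 0,"tz": 0,"ax": 0,"ay": 0,"az": 0,"claw": 3.0}]}}

```text
time_s: 3.73
tcp_pos: [0.5553, -0.074, 0.0566]
ee_rot: [[0.758, -0.652, -0.0], [-0.652, -0.758, -0.0], [-0.0, 0.0, -1.0]]
wrist_force: [0.2, -0.3, 0.5]
gripper_width: 0.478
gripper_force: 0.0
```

```bash
python3 s.py
```

```text
3.7333 [ 0.5553 -0.074   0.0566] j [  9.   25.9 -20.6   0.  -43.5  40.3] F [ 0.2 -0.3  0.5] M [ 0.058 -0.005  0.05 ] w 0.4780687636943835 0.0
[[0.758, -0.652, -0.0], [-0.652, -0.758, -0.0], [-0.0, 0.0, -1.0]] to axis, tool cm [-0.02  0.02  0.  ]
```

{"op": "drive_tool", "data": {"rows": [{"tx": 0,"ty": 0,"tz": 0,"ax": 0,"ay": 0,"az": 0,"claw": 3.0},{"tx": 0,"ty": 0,"tz": 0,"ax": 0,"ay": 0,"az": 0,"claw": 3.0},{"tx": 0,"ty": 0,"tz": 0,"ax": 0,"ay": 0,"az": 0,"claw": 3.0},{"tx": 0,"ty": 0,"tz": 0,"ax": 0,"ay": 0,"az": 0,"claw": 3.0},{"tx": 0,"ty": 0,"tz": 0,"ax": 0,"ay": 0,"az": 0,"claw": 3.0},{"tx": 0,"ty": 0,"tz": 0,"ax": 0,"ay": 0,"az": 0,"claw": 3.0}]}}

```text
time_s: 4.23
tcp_pos: [0.5558, -0.0735, 0.0566]
ee_rot: [[0.758, -0.652, 0.001], [-0.652, -0.758, 0.0], [0.001, -0.001, -1.0]]
wrist_force: [1.8, 3.5, -0.3]
gripper_width: 0.447
gripper_force: 30.0
```

```bash
python3 s.py
```

```text
4.2333 [ 0.5558 -0.0735  0.0566] j [  9.   25.9 -20.6  -0.  -43.5  40.3] F [ 1.8  3.5 -0.3] M [ 1.294 -0.569  0.027] w 0.4469960574524631 30.0004668161273
[[0.758, -0.652, 0.001], [-0.652, -0.758, 0.0], [0.001, -0.001, -1.0]] to axis, tool cm [-0.03  0.09 -0.  ]
```

Gripped at 39 mm with little side force. Now I turn backward in steps and watch the moment about z.

{"op": "drive_tool", "data": {"rows": [{"tx": 0,"ty": 0,"tz": 0,"ax": 0,"ay": 0,"az": -0.1,"claw": 3.0},{"tx": 0,"ty": 0,"tz": 0,"ax": 0,"ay": 0,"az": -0.1,"claw": 3.0},{"tx": 0,"ty": 0,"tz": 0,"ax": 0,"ay": 0,"az": -0.1,"claw": 3.0},{"tx": 0,"ty": 0,"tz": 0,"ax": 0,"ay": 0,"az": -0.1,"claw": 3.0},{"tx": 0,"ty": 0,"tz": 0,"ax": 0,"ay": 0,"az": -0.1,"claw": 3.0},{"tx": 0,"ty": 0,"tz": 0,"ax": 0,"ay": 0,"az": -0.1,"claw": 3.0}]}}

```text
time_s: 4.73
tcp_pos: [0.5555, -0.0742, 0.0569]
ee_rot: [[0.994, -0.106, 0.0], [-0.106, -0.994, -0.0], [0.0, 0.0, -1.0]]
wrist_force: [0.5, 2.0, 1.4]
gripper_width: 0.452
gripper_force: 30.0
```

```bash
python3 s.py
```

```text
4.7333 [ 0.5555 -0.0742  0.0569] j [  9.   25.8 -20.6   0.  -43.5  74.9] F [0.5 2.  1.4] M [ 0.358 -0.253 -0.14 ] w 0.4517068710064782 29.999914867803454
[[0.994, -0.106, 0.0], [-0.106, -0.994, -0.0], [0.0, 0.0, -1.0]] to axis, tool cm [-0.05 -0.02 -0.  ]
```

{"op": "drive_tool", "data": {"rows": [{"tx": 0,"ty": 0,"tz": 0.05,"ax": 0,"ay": 0,"az": 0,"claw": 3.0},{"tx": 0,"ty": 0,"tz": 0.05,"ax": 0,"ay": 0,"az": 0,"claw": 3.0},{"tx": 0,"ty": 0,"tz": 0,"ax": 0,"ay": 0,"az": 0,"claw": 3.0}]}}

```text
time_s: 4.98
tcp_pos: [0.5556, -0.0742, 0.0566]
ee_rot: [[0.994, -0.113, 0.001], [-0.113, -0.994, -0.001], [0.001, 0.0, -1.0]]
wrist_force: [0.4, 3.7, 6.0]
gripper_width: 0.452
gripper_force: 30.0
```

```bash
python3 s.py
```

```text
4.9833 [ 0.5556 -0.0742  0.0566] j [  9.   25.9 -20.6   0.1 -43.5  74.5] F [0.4 3.7 6. ] M [0.662 0.118 0.052] w 0.4518708323769023 30.000270791351795
[[0.994, -0.113, 0.001], [-0.113, -0.994, -0.001], [0.001, 0.0, -1.0]] to axis, tool cm [-0.06 -0.01 -0.  ]
```

It isn't free yet: pushing down meets 6 N after 0.3 mm. I'll keep that light push while turning back, so a drop will show in z.

{"op": "drive_tool", "data": {"rows": [{"tx": 0,"ty": 0,"tz": 0,"ax": 0,"ay": 0,"az": -0.07,"claw": 3.0},{"tx": 0,"ty": 0,"tz": 0,"ax": 0,"ay": 0,"az": -0.07,"claw": 3.0},{"tx": 0,"ty": 0,"tz": 0,"ax": 0,"ay": 0,"az": -0.06,"claw": 3.0},{"tx": 0,"ty": 0,"tz": 0,"ax": 0,"ay": 0,"az": 0,"claw": 3.0}]}}

```text
time_s: 5.32
tcp_pos: [0.5556, -0.0744, 0.0568]
ee_rot: [[0.996, 0.089, 0.001], [0.089, -0.996, -0.001], [0.001, 0.001, -1.0]]
wrist_force: [-0.7, 1.2, 6.3]
gripper_width: 0.449
gripper_force: 30.0
```

```bash
python3 s.py
```

```text
5.3167 [ 0.5556 -0.0744  0.0568] j [  9.   25.9 -20.6   0.1 -43.5  86.1] F [-0.7  1.2  6.3] M [0.472 0.189 0.006] w 0.4490815367621418 29.998783618211746
[[0.996, 0.089, 0.001], [0.089, -0.996, -0.001], [0.001, 0.001, -1.0]] to axis, tool cm [-0.05 -0.05 -0.  ]
```

{"op": "drive_tool", "data": {"rows": [{"tx": 0,"ty": 0,"tz": 0,"ax": 0,"ay": 0,"az": -0.07,"claw": 3.0},{"tx": 0,"ty": 0,"tz": 0,"ax": 0,"ay": 0,"az": -0.07,"claw": 3.0},{"tx": 0,"ty": 0,"tz": 0,"ax": 0,"ay": 0,"az": -0.06,"claw": 3.0},{"tx": 0,"ty": 0,"tz": 0,"ax": 0,"ay": 0,"az": 0,"claw": 3.0}]}}

```text
time_s: 5.65
tcp_pos: [0.5556, -0.0746, 0.0557]
ee_rot: [[0.959, 0.284, 0.001], [0.284, -0.959, -0.001], [0.001, 0.001, -1.0]]
wrist_force: [2.0, -1.0, -1.4]
gripper_width: 0.447
gripper_force: 30.0
```

```bash
python3 s.py
```

```text
5.65 [ 0.5556 -0.0746  0.0557] j [  8.9  25.9 -20.7   0.1 -43.3  97.5] F [ 2.  -1.  -1.4] M [-0.189 -0.779  0.104] w 0.4466189618548497 30.00346482731402
[[0.959, 0.284, 0.001], [0.284, -0.959, -0.001], [0.001, 0.001, -1.0]] to axis, tool cm [-0.04 -0.07 -0.  ]
```

The resistance is gone and z fell 1.1 mm, so the bolt is free. A touch further back, then down with it.

{"op": "drive_tool", "data": {"rows": [{"tx": 0,"ty": 0,"tz": 0.05,"ax": 0,"ay": 0,"az": -0.06,"claw": 3.0},{"tx": 0,"ty": 0,"tz": 0.1,"ax": 0,"ay": 0,"az": 0,"claw": 3.0},{"tx": 0,"ty": 0,"tz": 0.1,"ax": 0,"ay": 0,"az": 0,"claw": 3.0},{"tx": 0,"ty": 0,"tz": 0.1,"ax": 0,"ay": 0,"az": 0,"claw": 3.0},{"tx": 0,"ty": 0,"tz": 0,"ax": 0,"ay": 0,"az": 0,"claw": 3.0}]}}

```text
time_s: 6.07
tcp_pos: [0.5555, -0.0746, 0.0517]
ee_rot: [[0.94, 0.34, 0.0], [0.34, -0.94, -0.001], [-0.0, 0.001, -1.0]]
wrist_force: [3.4, -4.0, -1.5]
gripper_width: 0.448
gripper_force: 30.0
```

```bash
python3 s.py
```

```text
6.0667 [ 0.5555 -0.0746  0.0517] j [ 8.900e+00  2.630e+01 -2.090e+01  1.000e-01 -4.290e+01  1.009e+02] F [ 3.4 -4.  -1.5] M [-1.264 -1.13   0.041] w 0.448497937371812 29.999894304201007
[[0.94, 0.34, 0.0], [0.34, -0.94, -0.001], [-0.0, 0.001, -1.0]] to axis, tool cm [-0.03 -0.08 -0.  ]
```

{"op": "drive_tool", "data": {"rows": [{"tx": 0,"ty": 0,"tz": 0.08,"ax": 0,"ay": 0,"az": 0,"claw": 3.0},{"tx": 0,"ty": 0,"tz": 0.07,"ax": 0,"ay": 0,"az": 0,"claw": 3.0},{"tx": 0,"ty": 0,"tz": 0,"ax": 0,"ay": 0,"az": 0,"claw": 3.0},{"tx": 0,"ty": 0,"tz": 0,"ax": 0,"ay": 0,"az": 0,"claw": 3.0}]}}

```text
time_s: 6.4
tcp_pos: [0.5556, -0.0746, 0.0507]
ee_rot: [[0.94, 0.341, 0.0], [0.341, -0.94, -0.001], [0.0, 0.001, -1.0]]
wrist_force: [4.0, -5.2, 0.2]
gripper_width: 0.451
gripper_force: 30.0
```

```bash
python3 s.py
```

```text
6.4 [ 0.5556 -0.0746  0.0507] j [ 8.900e+00  2.640e+01 -2.090e+01  1.000e-01 -4.270e+01  1.009e+02] F [ 4.  -5.2  0.2] M [-1.396 -0.855 -0.075] w 0.45094146517636347 29.999816603958607
[[0.94, 0.341, 0.0], [0.341, -0.94, -0.001], [0.0, 0.001, -1.0]] to axis, tool cm [-0.03 -0.08 -0.  ]
```

{"op": "drive_tool", "data": {"rows": [{"tx": 0,"ty": 0,"tz": 0.05,"ax": 0,"ay": 0,"az": 0,"claw": 3.0},{"tx": 0,"ty": 0,"tz": 0.03,"ax": 0,"ay": 0,"az": 0,"claw": 3.0},{"tx": 0,"ty": 0,"tz": 0,"ax": 0,"ay": 0,"az": 0,"claw": 3.0},{"tx": 0,"ty": 0,"tz": 0,"ax": 0,"ay": 0,"az": 0,"claw": 3.0}]}}

```text
time_s: 6.73
tcp_pos: [0.5556, -0.0746, 0.0503]
ee_rot: [[0.94, 0.341, 0.001], [0.341, -0.94, -0.001], [0.0, 0.001, -1.0]]
wrist_force: [2.3, -5.5, 2.6]
gripper_width: 0.447
gripper_force: 30.0
```

```bash
python3 s.py
```

```text
6.7333 [ 0.5556 -0.0746  0.0503] j [ 8.900e+00  2.640e+01 -2.090e+01  1.000e-01 -4.270e+01  1.009e+02] F [ 2.3 -5.5  2.6] M [-1.513 -0.64   0.018] w 0.44726640362548253 29.999979436397552
[[0.94, 0.341, 0.001], [0.341, -0.94, -0.001], [0.0, 0.001, -1.0]] to axis, tool cm [-0.03 -0.08 -0.  ]
```

It dropped 6.4 mm and now bottoms on the thread start. I correct the grip offset slightly and turn forward, sinking 7 mm per turn.

{"op": "drive_tool", "data": {"rows": [{"tx": 0.04,"ty": 0.05,"tz": 0,"ax": 0,"ay": 0,"az": 0,"claw": 3.0},{"tx": 0,"ty": 0,"tz": 0,"ax": 0,"ay": 0,"az": 0.1,"claw": 3.0},{"tx": 0,"ty": 0,"tz": 0,"ax": 0,"ay": 0,"az": 0.1,"claw": 3.0},{"tx": 0,"ty": 0,"tz": 0,"ax": 0,"ay": 0,"az": 0.1,"claw": 3.0},{"tx": 0,"ty": 0,"tz": 0.01,"ax": 0,"ay": 0,"az": 0.1,"claw": 3.0},{"tx": 0,"ty": 0,"tz": 0.01,"ax": 0,"ay": 0,"az": 0.1,"claw": 3.0},{"tx": 0,"ty": 0,"tz": 0.01,"ax": 0,"ay": 0,"az": 0.1,"claw": 3.0},{"tx": 0,"ty": 0,"tz": 0.01,"ax": 0,"ay": 0,"az": 0.1,"claw": 3.0},{"tx": 0,"ty": 0,"tz": 0.01,"ax": 0,"ay": 0,"az": 0.1,"claw": 3.0},{"tx": 0,"ty": 0,"tz": 0,"ax": 0,"ay": 0,"az": 0,"claw": 3.0}]}}

```text
time_s: 7.57
tcp_pos: [0.5556, -0.0737, 0.0493]
ee_rot: [[0.899, -0.438, -0.0], [-0.438, -0.899, 0.001], [-0.001, -0.0, -1.0]]
wrist_force: [-0.0, 0.8, 3.6]
gripper_width: 0.451
gripper_force: 30.0
```

```bash
python3 s.py
```

```text
7.5667 [ 0.5556 -0.0737  0.0493] j [  9.   26.5 -20.9  -0.1 -42.6  55.1] F [-0.   0.8  3.6] M [ 0.109 -0.178 -0.054] w 0.45123820122703623 30.00287862494588
[[0.899, -0.438, -0.0], [-0.438, -0.899, 0.001], [-0.001, -0.0, -1.0]] to axis, tool cm [-0.04  0.05  0.  ]
```

{"op": "drive_tool", "data": {"rows": [{"tx": 0,"ty": 0,"tz": 0.013,"ax": 0,"ay": 0,"az": 0.12,"claw": 3.0},{"tx": 0,"ty": 0,"tz": 0.013,"ax": 0,"ay": 0,"az": 0.12,"claw": 3.0},{"tx": 0,"ty": 0,"tz": 0.013,"ax": 0,"ay": 0,"az": 0.12,"claw": 3.0},{"tx": 0,"ty": 0,"tz": 0.013,"ax": 0,"ay": 0,"az": 0.12,"claw": 3.0},{"tx": 0,"ty": 0,"tz": 0.013,"ax": 0,"ay": 0,"az": 0.12,"claw": 3.0},{"tx": 0,"ty": 0,"tz": 0.013,"ax": 0,"ay": 0,"az": 0.12,"claw": 3.0},{"tx": 0,"ty": 0,"tz": 0.013,"ax": 0,"ay": 0,"az": 0.12,"claw": 3.0},{"tx": 0,"ty": 0,"tz": 0.013,"ax": 0,"ay": 0,"az": 0.12,"claw": 3.0},{"tx": 0,"ty": 0,"tz": 0.013,"ax": 0,"ay": 0,"az": 0.12,"claw": 3.0},{"tx": 0,"ty": 0,"tz": 0.013,"ax": 0,"ay": 0,"az": 0.12,"claw": 3.0}]}}

```text
time_s: 8.4
tcp_pos: [0.5569, -0.073, 0.0482]
ee_rot: [[-0.083, -0.997, 0.003], [-0.997, 0.083, 0.001], [-0.002, -0.002, -1.0]]
wrist_force: [3.3, 2.5, 0.6]
gripper_width: 0.448
gripper_force: 30.0
```

```bash
python3 s.py
```

```text
8.4 [ 0.5569 -0.073   0.0482] j [  9.   26.6 -20.9  -0.1 -42.3 -13.7] F [3.3 2.5 0.6] M [ 0.738 -0.893  0.096] w 0.4482951098565624 29.992212066426873
[[-0.083, -0.997, 0.003], [-0.997, 0.083, 0.001], [-0.002, -0.002, -1.0]] to axis, tool cm [ 0.11  0.18 -0.  ]
```

{"op": "drive_tool", "data": {"rows": [{"tx": 0,"ty": 0,"tz": 0.013,"ax": 0,"ay": 0,"az": 0.12,"claw": 3.0},{"tx": 0,"ty": 0,"tz": 0.013,"ax": 0,"ay": 0,"az": 0.12,"claw": 3.0},{"tx": 0,"ty": 0,"tz": 0.013,"ax": 0,"ay": 0,"az": 0.12,"claw": 3.0},{"tx": 0,"ty": 0,"tz": 0.013,"ax": 0,"ay": 0,"az": 0.12,"claw": 3.0},{"tx": 0,"ty": 0,"tz": 0.013,"ax": 0,"ay": 0,"az": 0.12,"claw": 3.0},{"tx": 0,"ty": 0,"tz": 0.013,"ax": 0,"ay": 0,"az": 0.12,"claw": 3.0},{"tx": 0,"ty": 0,"tz": 0.013,"ax": 0,"ay": 0,"az": 0.12,"claw": 3.0},{"tx": 0,"ty": 0,"tz": 0.013,"ax": 0,"ay": 0,"az": 0.12,"claw": 3.0},{"tx": 0,"ty": 0,"tz": 0.013,"ax": 0,"ay": 0,"az": 0.12,"claw": 3.0},{"tx": 0,"ty": 0,"tz": 0.013,"ax": 0,"ay": 0,"az": 0.12,"claw": 3.0}]}}

```text
time_s: 9.23
tcp_pos: [0.558, -0.0738, 0.0471]
ee_rot: [[-0.959, -0.284, 0.005], [-0.284, 0.959, 0.0], [-0.005, -0.001, -1.0]]
wrist_force: [4.5, -2.3, -0.2]
gripper_width: 0.455
gripper_force: 30.0
```

```bash
python3 s.py
```

```text
9.2333 [ 0.558  -0.0738  0.0471] j [  9.   26.7 -20.9   0.  -42.1 -82.5] F [ 4.5 -2.3 -0.2] M [-0.541 -1.627  0.057] w 0.45518396751544654 29.991687471047044
[[-0.959, -0.284, 0.005], [-0.284, 0.959, 0.0], [-0.005, -0.001, -1.0]] to axis, tool cm [ 0.3   0.07 -0.  ]
```

{"op": "drive_tool", "data": {"rows": [{"tx": 0,"ty": 0,"tz": 0.013,"ax": 0,"ay": 0,"az": 0.12,"claw": 3.0},{"tx": 0,"ty": 0,"tz": 0.013,"ax": 0,"ay": 0,"az": 0.12,"claw": 3.0},{"tx": 0,"ty": 0,"tz": 0.013,"ax": 0,"ay": 0,"az": 0.12,"claw": 3.0},{"tx": 0,"ty": 0,"tz": 0.013,"ax": 0,"ay": 0,"az": 0.12,"claw": 3.0},{"tx": 0,"ty": 0,"tz": 0.013,"ax": 0,"ay": 0,"az": 0.12,"claw": 3.0},{"tx": 0,"ty": 0,"tz": 0.013,"ax": 0,"ay": 0,"az": 0.12,"claw": 3.0},{"tx": 0,"ty": 0,"tz": 0.013,"ax": 0,"ay": 0,"az": 0.12,"claw": 3.0},{"tx": 0,"ty": 0,"tz": 0.013,"ax": 0,"ay": 0,"az": 0.12,"claw": 3.0},{"tx": 0,"ty": 0,"tz": 0.013,"ax": 0,"ay": 0,"az": 0.12,"claw": 3.0},{"tx": 0,"ty": 0,"tz": 0,"ax": 0,"ay": 0,"az": 0,"claw": 3.0}]}}

```text
time_s: 10.07
tcp_pos: [0.5577, -0.075, 0.0459]
ee_rot: [[-0.703, 0.711, 0.004], [0.711, 0.703, -0.001], [-0.003, 0.002, -1.0]]
wrist_force: [6.1, -5.4, -1.5]
gripper_width: 0.45
gripper_force: 30.0
```

```bash
python3 s.py
```

```text
10.0667 [ 0.5577 -0.075   0.0459] j [ 8.900e+00  2.680e+01 -2.100e+01  1.000e-01 -4.200e+01 -1.443e+02] F [ 6.1 -5.4 -1.5] M [-1.837 -1.595 -0.069] w 0.4503818108132974 30.001828959211707
[[-0.703, 0.711, 0.004], [0.711, 0.703, -0.001], [-0.003, 0.002, -1.0]] to axis, tool cm [ 0.26 -0.12 -0.  ]
```

The sink is tracking the thread: 4.4 mm over 245°. Now I open, swing the wrist back, and regrip for the rest.

{"op": "drive_tool", "data": {"rows": [{"tx": 0,"ty": 0,"tz": 0,"ax": 0,"ay": 0,"az": 0,"claw": 6.5},{"tx": 0,"ty": 0,"tz": 0,"ax": 0,"ay": 0,"az": 0,"claw": 6.5},{"tx": 0,"ty": 0,"tz": 0,"ax": 0,"ay": 0,"az": 0,"claw": 6.5},{"tx": 0,"ty": 0,"tz": 0,"ax": 0,"ay": 0,"az": 0,"claw": 6.5},{"tx": 0,"ty": 0,"tz": 0,"ax": 0,"ay": 0,"az": 0,"claw": 6.5},{"tx": 0,"ty": 0,"tz": 0,"ax": 0,"ay": 0,"az": 0,"claw": 6.5}]}}

```text
time_s: 10.57
tcp_pos: [0.5554, -0.0741, 0.0453]
ee_rot: [[-0.705, 0.709, -0.001], [0.709, 0.705, 0.0], [0.001, -0.001, -1.0]]
wrist_force: [-0.1, 0.9, -0.1]
gripper_width: 0.728
gripper_force: 0.0
```

```bash
sed -i 's/.555,-.074,/.5567,-.0742,/' s.py; python3 s.py
```

```text
10.5667 [ 0.5554 -0.0741  0.0453] j [   9.    26.8  -21.1   -0.   -42.1 -144.1] F [-0.1  0.9 -0.1] M [ 0.012 -0.19  -0.036] w 0.7279163916017516 0.0
[[-0.705, 0.709, -0.001], [0.709, 0.705, 0.0], [0.001, -0.001, -1.0]] to axis, tool cm [-0.1   0.08 -0.  ]
```

{"op": "drive_tool", "data": {"rows": [{"tx": -0.1,"ty": 0.08,"tz": 0,"ax": 0,"ay": 0,"az": -0.12,"claw": 6.5},{"tx": 0,"ty": 0,"tz": 0,"ax": 0,"ay": 0,"az": -0.12,"claw": 6.5},{"tx": 0,"ty": 0,"tz": 0,"ax": 0,"ay": 0,"az": -0.12,"claw": 6.5},{"tx": 0,"ty": 0,"tz": 0,"ax": 0,"ay": 0,"az": -0.12,"claw": 6.5},{"tx": 0,"ty": 0,"tz": 0,"ax": 0,"ay": 0,"az": -0.12,"claw": 6.5},{"tx": 0,"ty": 0,"tz": 0,"ax": 0,"ay": 0,"az": -0.12,"claw": 6.5},{"tx": 0,"ty": 0,"tz": 0,"ax": 0,"ay": 0,"az": -0.12,"claw": 6.5},{"tx": 0,"ty": 0,"tz": 0,"ax": 0,"ay": 0,"az": -0.12,"claw": 6.5},{"tx": 0,"ty": 0,"tz": 0,"ax": 0,"ay": 0,"az": -0.12,"claw": 6.5},{"tx": 0,"ty": 0,"tz": 0,"ax": 0,"ay": 0,"az": -0.12,"claw": 6.5}]}}

```text
time_s: 11.4
tcp_pos: [0.5569, -0.0743, 0.0454]
ee_rot: [[-0.914, -0.405, -0.0], [-0.405, 0.914, 0.0], [0.0, 0.0, -1.0]]
wrist_force: [-0.2, -0.5, 0.6]
gripper_width: 0.741
gripper_force: 0.0
```

{"op": "drive_tool", "data": {"rows": [{"tx": 0,"ty": 0,"tz": 0,"ax": 0,"ay": 0,"az": -0.12,"claw": 6.5},{"tx": 0,"ty": 0,"tz": 0,"ax": 0,"ay": 0,"az": -0.12,"claw": 6.5},{"tx": 0,"ty": 0,"tz": 0,"ax": 0,"ay": 0,"az": -0.12,"claw": 6.5},{"tx": 0,"ty": 0,"tz": 0,"ax": 0,"ay": 0,"az": -0.12,"claw": 6.5},{"tx": 0,"ty": 0,"tz": 0,"ax": 0,"ay": 0,"az": -0.12,"claw": 6.5},{"tx": 0,"ty": 0,"tz": 0,"ax": 0,"ay": 0,"az": -0.12,"claw": 6.5},{"tx": 0,"ty": 0,"tz": 0,"ax": 0,"ay": 0,"az": -0.12,"claw": 6.5},{"tx": 0,"ty": 0,"tz": 0,"ax": 0,"ay": 0,"az": -0.12,"claw": 6.5},{"tx": 0,"ty": 0,"tz": 0,"ax": 0,"ay": 0,"az": -0.12,"claw": 6.5},{"tx": 0,"ty": 0,"tz": 0,"ax": 0,"ay": 0,"az": -0.12,"claw": 6.5}]}}

```text
time_s: 12.23
tcp_pos: [0.5568, -0.0743, 0.0454]
ee_rot: [[0.046, -0.999, -0.001], [-0.999, -0.046, 0.0], [-0.0, 0.0, -1.0]]
wrist_force: [-0.3, 0.0, 0.7]
gripper_width: 0.747
gripper_force: 0.0
```

```bash
python3 s.py; python3 - <<'E'
from h import *
a,d=capture('side');save('s2.png',a[170:260,265:375],6)
E
```

```text
12.2333 [ 0.5568 -0.0743  0.0454] j [  8.9  26.9 -20.9  -0.  -42.2  -6.3] F [-0.3  0.   0.7] M [ 0.041 -0.002 -0.02 ] w 0.7466177443728916 0.0
[[0.046, -0.999, -0.001], [-0.999, -0.046, 0.0], [-0.0, 0.0, -1.0]] to axis, tool cm [-0.01  0.01  0.  ]
```

View pics/s2.png

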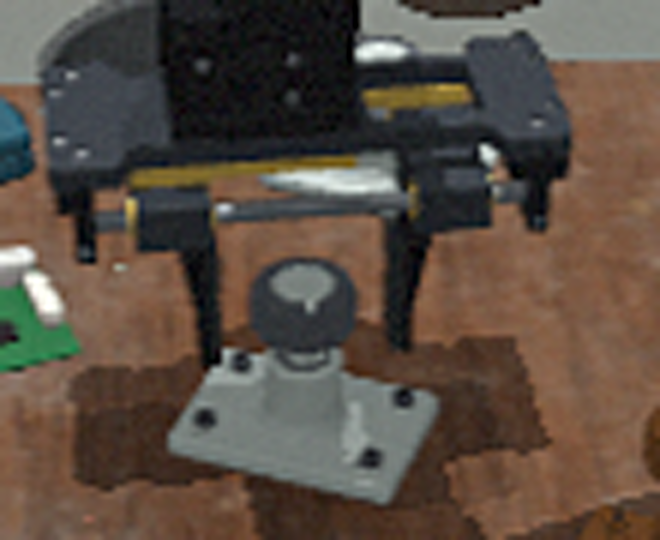

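The head is lower, about 14 px above the boss in the crop, with its centre at (302,285). The rib is at (312,303), facing +y, which fits the commanded net turn (about -184°), so there was no slip. The fingers straddle it evenly. Regripping.

{"op": "drive_tool", "data": {"rows": [{"tx": 0,"ty": 0,"tz": 0,"ax": 0,"ay": 0,"az": 0,"claw": 3.0},{"tx": 0,"ty": 0,"tz": 0,"ax": 0,"ay": 0,"az": 0,"claw": 3.0},{"tx": 0,"ty": 0,"tz": 0,"ax": 0,"ay": 0,"az": 0,"claw": 3.0},{"tx": 0,"ty": 0,"tz": 0,"ax": 0,"ay": 0,"az": 0,"claw": 3.0},{"tx": 0,"ty": 0,"tz": 0,"ax": 0,"ay": 0,"az": 0,"claw": 3.0},{"tx": 0,"ty": 0,"tz": 0,"ax": 0,"ay": 0,"az": 0,"claw": 3.0},{"tx": 0,"ty": 0,"tz": 0,"ax": 0,"ay": 0,"az": 0,"claw": 3.0},{"tx": 0,"ty": 0,"tz": 0,"ax": 0,"ay": 0,"az": 0,"claw": 3.0},{"tx": 0,"ty": 0,"tz": 0,"ax": 0,"ay": 0,"az": 0,"claw": 3.0},{"tx": 0,"ty": 0,"tz": 0,"ax": 0,"ay": 0,"az": 0,"claw": 3.0}]}}

```text
time_s: 13.12
tcp_pos: [0.5568, -0.0744, 0.0454]
ee_rot: [[0.04, -0.999, -0.001], [-0.999, -0.04, -0.0], [0.0, 0.001, -1.0]]
wrist_force: [-1.7, 0.8, -0.1]
gripper_width: 0.449
gripper_force: 30.0
```

```bash
python3 s.py
```

```text
13.1167 [ 0.5568 -0.0744  0.0454] j [  8.9  26.9 -20.9  -0.  -42.2  -6.6] F [-1.7  0.8 -0.1] M [ 0.166  0.297 -0.05 ] w 0.44946793230008386 29.999831216409802
[[0.04, -0.999, -0.001], [-0.999, -0.04, -0.0], [0.0, 0.001, -1.0]] to axis, tool cm [-0.03  0.01  0.  ]
```

Well centred. Forward another 2.2 rad.

{"op": "drive_tool", "data": {"rows": [{"tx": 0,"ty": 0,"tz": 0.013,"ax": 0,"ay": 0,"az": 0.12,"claw": 3.0},{"tx": 0,"ty": 0,"tz": 0.013,"ax": 0,"ay": 0,"az": 0.12,"claw": 3.0},{"tx": 0,"ty": 0,"tz": 0.013,"ax": 0,"ay": 0,"az": 0.12,"claw": 3.0},{"tx": 0,"ty": 0,"tz": 0.013,"ax": 0,"ay": 0,"az": 0.12,"claw": 3.0},{"tx": 0,"ty": 0,"tz": 0.013,"ax": 0,"ay": 0,"az": 0.12,"claw": 3.0},{"tx": 0,"ty": 0,"tz": 0.013,"ax": 0,"ay": 0,"az": 0.12,"claw": 3.0},{"tx": 0,"ty": 0,"tz": 0.013,"ax": 0,"ay": 0,"az": 0.12,"claw": 3.0},{"tx": 0,"ty": 0,"tz": 0.013,"ax": 0,"ay": 0,"az": 0.12,"claw": 3.0},{"tx": 0,"ty": 0,"tz": 0.013,"ax": 0,"ay": 0,"az": 0.12,"claw": 3.0},{"tx": 0,"ty": 0,"tz": 0.013,"ax": 0,"ay": 0,"az": 0.12,"claw": 3.0}]}}

```text
time_s: 13.95
tcp_pos: [0.5566, -0.0743, 0.0441]
ee_rot: [[-0.919, -0.394, -0.001], [-0.394, 0.919, 0.0], [0.001, 0.0, -1.0]]
wrist_force: [-1.1, 0.8, 0.4]
gripper_width: 0.453
gripper_force: 30.0
```

{"op": "drive_tool", "data": {"rows": [{"tx": 0,"ty": 0,"tz": 0.013,"ax": 0,"ay": 0,"az": 0.12,"claw": 3.0},{"tx": 0,"ty": 0,"tz": 0.013,"ax": 0,"ay": 0,"az": 0.12,"claw": 3.0},{"tx": 0,"ty": 0,"tz": 0.013,"ax": 0,"ay": 0,"az": 0.12,"claw": 3.0},{"tx": 0,"ty": 0,"tz": 0.013,"ax": 0,"ay": 0,"az": 0.12,"claw": 3.0},{"tx": 0,"ty": 0,"tz": 0.013,"ax": 0,"ay": 0,"az": 0.12,"claw": 3.0},{"tx": 0,"ty": 0,"tz": 0.013,"ax": 0,"ay": 0,"az": 0.12,"claw": 3.0},{"tx": 0,"ty": 0,"tz": 0.013,"ax": 0,"ay": 0,"az": 0.12,"claw": 3.0},{"tx": 0,"ty": 0,"tz": 0.013,"ax": 0,"ay": 0,"az": 0.12,"claw": 3.0},{"tx": 0,"ty": 0,"tz": 0,"ax": 0,"ay": 0,"az": 0.08,"claw": 3.0},{"tx": 0,"ty": 0,"tz": 0,"ax": 0,"ay": 0,"az": 0,"claw": 3.0}]}}

```text
time_s: 14.78
tcp_pos: [0.5567, -0.0742, 0.043]
ee_rot: [[-0.808, 0.59, -0.001], [0.59, 0.808, 0.0], [0.001, -0.0, -1.0]]
wrist_force: [-1.0, 1.8, 0.1]
gripper_width: 0.451
gripper_force: 30.0
```

```bash
python3 s.py; python3 - <<'E'
from h import *
a,d=capture('side');save('s3.png',a[170:260,265:375],6)
E
```

```text
14.7833 [ 0.5567 -0.0742  0.043 ] j [   8.9   27.1  -21.    -0.   -41.9 -135. ] F [-1.   1.8  0.1] M [ 0.516  0.187 -0.082] w 0.45059467031404543 30.001549925655127
[[-0.808, 0.59, -0.001], [0.59, 0.808, 0.0], [0.001, -0.0, -1.0]] to axis, tool cm [ 0.  0. -0.]
```

View pics/s3.png

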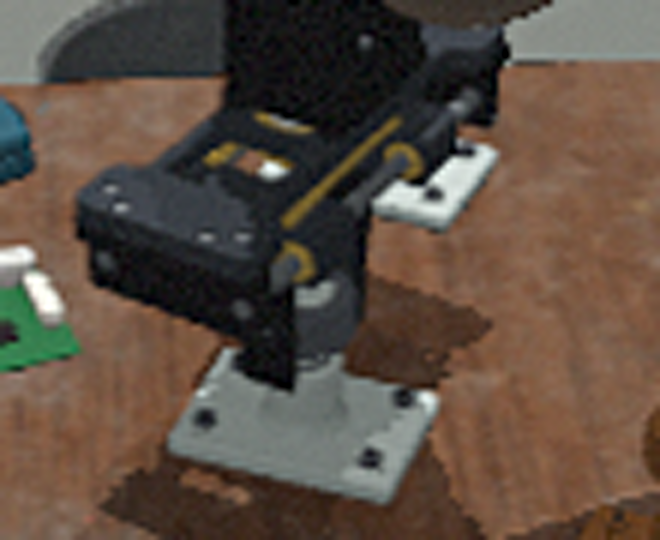

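The head sits just above the boss, still gripped: 6.5 rad forward and about 13 mm sunk in all, with the neighbouring plate unchanged. I'll hold, confirm and hand in.

{"op": "drive_tool", "data": {"rows": [{"tx": 0,"ty": 0,"tz": 0,"ax": 0,"ay": 0,"az": 0,"claw": 3.0},{"tx": 0,"ty": 0,"tz": 0,"ax": 0,"ay": 0,"az": 0,"claw": 3.0},{"tx": 0,"ty": 0,"tz": 0,"ax": 0,"ay": 0,"az": 0,"claw": 3.0}]}}

```text
time_s: 15.08
tcp_pos: [0.5567, -0.0742, 0.0429]
ee_rot: [[-0.809, 0.588, -0.001], [0.588, 0.809, 0.0], [0.001, -0.0, -1.0]]
wrist_force: [-1.8, 2.8, 0.3]
gripper_width: 0.45
gripper_force: 30.0
```

```bash
python3 s.py; python3 -c "
from station import *
print(finish_job())"
```

```text
15.0833 [ 0.5567 -0.0742  0.0429] j [   8.9   27.1  -21.    -0.   -41.9 -134.9] F [-1.8  2.8  0.3] M [0.906 0.376 0.03 ] w 0.4500152304615413 29.999764496460557
[[-0.809, 0.588, -0.001], [0.588, 0.809, 0.0], [0.001, -0.0, -1.0]] to axis, tool cm [-0.  0. -0.]
the job is handed in; nothing more can be done
None
```

I turned the proud bolt back about 1.06 rad until it dropped into its thread, then forward about 6.5 rad (one full turn from the thread's start, within about 0.25 rad) with one regrip on the way; it sank about 13 mm in all, and I handed the job in at about 15 s, still gripping the head.

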